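# Close the loaded reflow oven and start it

### The job

The circuit board is ready to be soldered: with the fingertips, push the reflow oven's drawer gently until it is fully shut, so that the board stays lying where it is on the tray. Then press the green start key right down and let it go. Pick nothing up, do not touch the board, and leave the red and grey keys and everything else on the bench as they are.

Things in the scene. Friction and masses are not known exactly. Their poses are not given: they have to be found in the camera images.
- handle (a point): middle of the black bar handle on the drawer, the point to push: a level bar 150 mm long, 11 mm thick, 125 mm above the bench, 35 mm out from the drawer front. x points level into the oven, the way the drawer shuts; y along the bar, to the left as one faces the oven; z up. Moves with the drawer, whose dark steel front is 298 mm wide and reaches from 23 to 149 mm above the bench
- oven: benchtop reflow oven: white steel case fixed to the bench, 310 mm wide, 290 mm deep, 170 mm high, with a flat top. Origin at bench level under the middle of its front face; x points to its back, y to the left as one faces it
- drawer (a joint): how far the oven drawer stands out, in m: 0 is fully shut (a hard stop, the front flat against the case), found 0.085 to 0.135 open. It slides level with about 2 N of friction (3 N when moved briskly), has no spring or catch and stays where it is left
- tray_spot (a point): point on the upper face of the drawer's wire-patterned metal tray, 78 mm above the bench, 75 mm behind the back of the drawer front and midway across it; moves with the drawer, axes as handle. The board lies within about 30 mm of here
- board: the green circuit board lying loose and flat on the drawer tray, 46 x 66 mm and 3 mm thick with chips up to 6 mm, 30 g; origin at the centre of its underside, z up. Not to be touched
- start_key_top (a point): centre of the top of the green start key: a round push button 20 mm across, its cap 5 mm above a black collar 36 mm across, on the oven's flat top, 36 mm behind its front face; its top is 187 mm above the bench. Axes as handle. To its right, 50 and 100 mm off, are the red and the grey key; to its left a flat display
- start_key (a joint): travel of the green start key in m: 0 is up, 0.005 right down (about 5 N); springs back up when released
- stop_key (a joint): travel of the red stop key in m, built like the start key, 50 mm to the right of it; not to be pressed
- menu_key (a joint): travel of the grey menu key in m, built like the start key, 100 mm to the right of the start key; not to be pressed
- spray_bottle: white spray bottle with a red band, 50 mm across, 154 mm high, standing beside the drawer on the left; origin at the centre of its underside
- paste_jar: white jar with a green lid, 45 mm across, 36 mm high, standing beside the drawer on the left; origin at the centre of its underside
- tweezers: steel and black tweezers lying on the bench to the right of the drawer, 125 mm long (along their x), 15 mm wide, 8 mm high; origin at the middle of the underside
- remote: black remote control lying on the bench on the left, 86 x 40 x 7 mm; origin at the centre of its underside
- fob: blue plastic key fob lying on the bench on the left, 45 x 32 x 6 mm; origin under its round part
- breadboard: white breadboard with modules lying on the bench on the right, 55 x 165 mm, 18 mm high; origin at the centre of its underside

How it is judged:
By the outcome, as a careful person would: the job done as asked, in the order asked, and still so for the second after the job is handed in, with the robot touching nothing.
It also fails if it takes over 48 s, if anything falls off the work surface, if the arm or the gripper's body presses on something with over 40 N, if the wrist force passes 120 N, or if a joint passes its speed limit or range.

### The arm

A 6-joint arm with a two-finger parallel gripper is mounted at the origin on the work surface. World frame = base frame: x ahead of the robot, y to its left, z up, the work surface at z = 0. Lengths are in m, angles in rad, forces in N, time in s.
With the tool pointing down it reaches from about 0.375 to 0.9 m from the base axis. Payload 3.1 kg.
Tool frame: the origin (TCP) lies on the centre line of the jaws, within the pads' length; the fingertips stand 25 mm ahead of it and the grasp point (between the pads) lies 6 mm ahead of it (robot.nose_length is the y of the fingertips in the tool frame, in m); y points along the fingers, z is the direction in which the jaws open and shut, and the axes are right-handed (so a half turn about y gives the same grasp; the last joint's range is limited). The gripper opens to 87 mm and grips with 3 to 60 N. Pads are 19 mm wide; open, the fingers measure 117 mm over their backs; the gripper's body (75 mm by 190 mm) begins 51 mm behind the grasp point.
Start: joints at [0.943, 0.527, 1.433, -0, 1.181, -0.178], TCP at [0.272, 0.563, 0.248] pointing down, gripper open.
Joint ranges: [-3.08, 3.08], [-0.75, 2.2], [0.22, 2.44], [-1.43, 4.57], [0, 2.65], [-2.85, 2.85]. Speed limits (rad/s): [2.79, 2.79, 3.14, 3.14, 3.14, 3.14].

### API

Orientations are given as a unit quaternion [x, y, z, w].
In Python, from rig import robot, eyes, ticket gives the robot as it stands.
- The arm moves only by the tool play_rows, never from a script. Its argument "series" is a list of rows, each a list of 7 numbers: the opening, from 0 (shut) to 1 (fully open), then the shift along the tool's x, y, z scaled (see below), then the turn, a rotation vector about the tool's x, y, z scaled (see below). In form: [[claw, dx, dy, dz, ax, ay, az], ...]. A call has 1 to 12 rows; each row shifts and turns the commanded pose from where the row before left it, along the tool's axes as they then stand; what a row does not reach is not made up. The controller multiplies each number of a shift by 100 mm and each number of a turn by 180 degrees. A row lasts 1/12 s, in which the tool goes at most 41.7 mm and 7.16 degrees, less where a joint would pass 70% of its speed; a pose out of reach is approached as far as the arm can. A call with a number of a shift or a turn outside -1 to 1 is refused whole. A call with a gripper value outside its range is refused whole. The fingers move at their own pace and stop on an object; "grip_force" is the grip in N (left out, the last holds). Time passes only in rows, so rows that do not move let the fingers close. It gives the time, the measured TCP pose, the force and the opening at its end, in the units of the state.
- robot.get_obs(): the state, without advancing time (a new reading comes with each control period).
- eyes.camera(name): name is "scene" or "side" or "wrist"; returns the picture (420x560x3 uint8, red, green, blue); there is no depth.
- eyes.camera_params(name): a dict with "K" (3x3 intrinsics, pixels), "D" ([k1, k2, p1, p2, k3] as OpenCV has them; the pictures are not rectified), "rvec" (rotation vector, rad) and "tvec" (3), from world to camera coordinates, as OpenCV has them. Camera axes: x right, y down, z forward; pixel columns grow to the right and rows downward; lengths in m; the calibration is good to about 2 mm. A picture is of the moment at which its call begins: read the wrist's pose just before it. camera_params takes no time and is no camera call; for the wrist camera it gives the pose at the moment of the call.
- ticket.hand_in(): hands the job in, once; it reports no verdict.
The state is a dict: "time": time; "q": joint angles; "joint_velocities": joint speeds; "joint_torque": joint torques, N m; "position": TCP position; "tool_rot": TCP orientation; "ft_force": force on the tool from outside, world axes, zero at the start; "moment": the same for the moment, N m; "grip_width": finger opening in m.
Only numpy, scipy, OpenCV 4.12 (cv2) and the standard library are available. Lean on these libraries where they do the work, as an engineer would, in place of code of your own. Each camera call takes 0.05 s, during which the arm holds its last target.

## Working session

There is one attempt and no reset: what is moved stays moved. The work goes in short steps, Python scripts to look and compute and a tool call to move; the robot and the scene stay as the last step left them, time stands still between calls to the robot, and variables do not carry over. Pictures are saved under pics/ and viewed, and the job is handed in when it is done.

Besides the shell and the picture viewer there is one more tool, called after "Emit:" by a JSON object that holds its "method" and its "body", one argument or row to a line. play_rows: Moves the arm, as the interface text tells. Its arguments: {"type":"object","properties":{"series":{"type":"array","items":{"type":"array","items":{"type":"number"}}},"grip_force":{"type":"number"}},"required":["series"]}

```bash
ls; mkdir -p pics
python3 - <<'E'
from rig import robot, eyes, ticket
import cv2
o=robot.get_obs(); print(o['time'],o['position'],o['tool_rot'],o['grip_width'],robot.nose_length)
for n in ['scene','side','wrist']:
    cv2.imwrite(f'pics/{n}0.png',cv2.cvtColor(eyes.camera(n),cv2.COLOR_RGB2BGR))
    p=eyes.camera_params(n);print(n,p)
E
```

```text
pics
0.0 [0.2713147  0.56228219 0.24658392] [ 0.68999672 -0.15800164  0.15740724 -0.68859492] 0.08720976410582035 0.025
scene {'K': array([[485.12839759,   0.        , 278.36921954],
       [  0.        , 485.12839759, 209.22756816],
       [  0.        ,   0.        ,   1.        ]]), 'D': array([-0.16360223,  0.        ,  0.        ,  0.        ,  0.        ]), 'rvec': array([ 2.1568459 ,  0.94207337, -0.41797622]), 'tvec': array([-0.36870173, -0.13851229,  1.75168482])}
side {'K': array([[447.56446265,   0.        , 278.49376337],
       [  0.        , 447.56446265, 211.93820507],
       [  0.        ,   0.        ,   1.        ]]), 'D': array([-0.07176634,  0.        ,  0.        ,  0.        ,  0.        ]), 'rvec': array([ 0.22566163, -2.81227441,  1.22906904]), 'tvec': array([0.5400526 , 0.15313706, 1.14589001])}
wrist {'K': array([[327.80502041,   0.        , 273.81241153],
       [  0.        , 327.80502041, 214.81326813],
       [  0.        ,   0.        ,   1.        ]]), 'D': array([-0.03384932,  0.        ,  0.        ,  0.        ,  0.        ]), 'rvec': array([-2.4447135 , -1.53599744, -0.22148132]), 'tvec': array([-0.62303428, -0.03510286,  0.3916298 ])}
```

View pics/scene0.png

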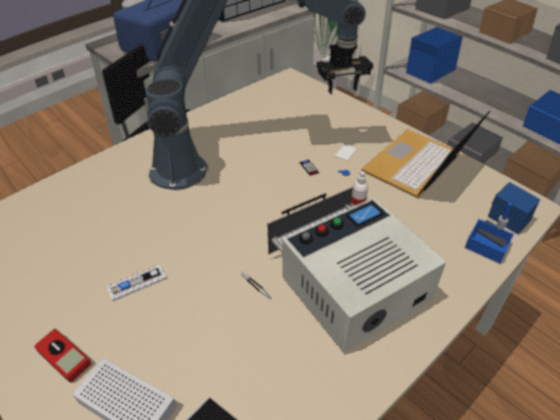

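View pics/side0.png

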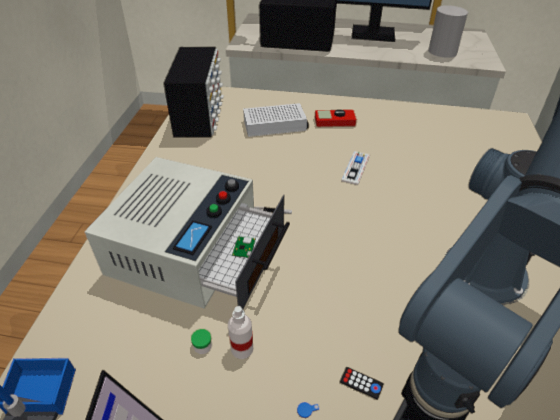

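View pics/wrist0.png

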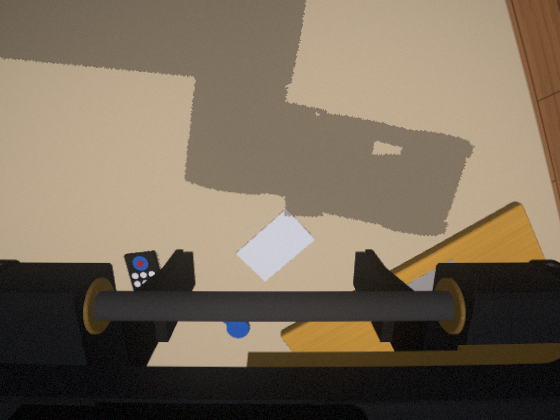

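The scene picture shows the oven at (360,285), with the keys at (306,238), (322,230) and (337,223). In the side picture the drawer is open, with its front at (262,250) and the board at (244,247). I'll zoom in to measure.

Run:
```python
import cv2
a=cv2.imread('pics/scene0.png')[165:345,250:450]; cv2.imwrite('pics/sc.png',cv2.resize(a,None,fx=4,fy=4,interpolation=cv2.INTER_CUBIC)[:600*2,:800][:720])
b=cv2.imread('pics/side0.png')[155:305,90:290]; cv2.imwrite('pics/si.png',cv2.resize(b,None,fx=4,fy=4,interpolation=cv2.INTER_CUBIC))
a=cv2.imread('pics/scene0.png')[165:315,255:455]; cv2.imwrite('pics/sc.png',cv2.resize(a,None,fx=4,fy=4,interpolation=cv2.INTER_CUBIC))
```

```text
(no output)
```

View pics/sc.png

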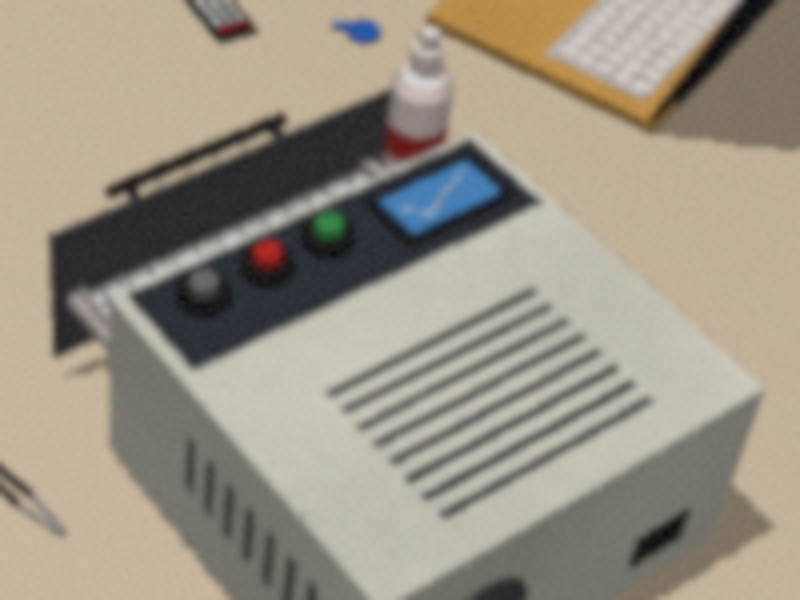

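View pics/si.png

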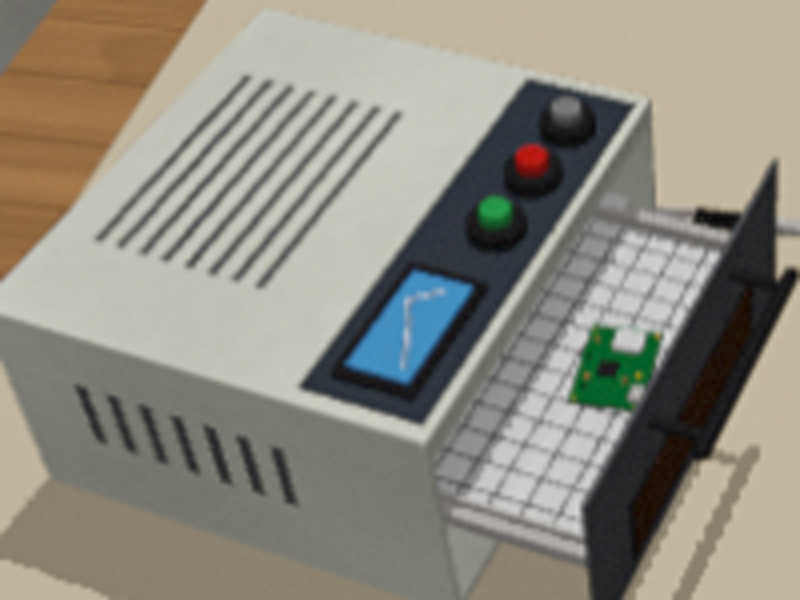

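```bash
cat > fit.py <<'E'
import numpy as np, cv2
from scipy.optimize import least_squares
from rig import eyes
P={n:eyes.camera_params(n) for n in('scene','side')}
def proj(n,X):
    p=P[n]; return cv2.projectPoints(np.array(X,float).reshape(-1,1,3),p['rvec'],p['tvec'],p['K'],p['D'])[0][:,0]
obs=[('scene','FR',108,288),('scene','FL',470,135),('scene','BL',762,390),('scene','BR',380,600),
('scene','grey',206,281),('scene','red',268,248),('scene','green',330,221),('scene','HR',108,192),('scene','HL',284,118),('scene','DR',52,235),
('side','FL',428,442),('side','FR',650,98),('side','BR',265,10),
('side','green',495,207),('side','red',533,154),('side','grey',567,104),('side','HR',792,272),('side','HL',705,455),('side','DR',776,160)]
org={'scene':(255,165),'side':(90,155)}
def loc(k,v):
    g,h,d=v[3:6]
    return {'FR':(0,-.155,.17),'FL':(0,.155,.17),'BL':(.29,.155,.17),'BR':(.29,-.155,.17),'green':(.036,g,.187),'red':(.036,g-.05,.187),'grey':(.036,g-.1,.187),'HR':(-h,-.075,.125),'HL':(-h,.075,.125),'DR':(-d,-.149,.149)}[k]
def W(l,v):
    c,s=np.cos(v[2]),np.sin(v[2]); return [v[0]+c*l[0]-s*l[1],v[1]+s*l[0]+c*l[1],l[2]]
def res(v):
    r=[]
    for n,k,a,b in obs:
        q=proj(n,W(loc(k,v),v))[0]; r+=[q[0]-(org[n][0]+a/4-.375),q[1]-(org[n][1]+b/4-.375)]
    return np.array(r)
s=None
for yaw in np.arange(-3,3.1,.75):
    t=least_squares(res,[.6,.2,yaw,0,.15,.12],loss='soft_l1')
    if s is None or t.cost<s.cost:s=t
v=s.x
if __name__=='__main__':
    print('x y yaw',v[:3],'g h d',v[3:],s.cost)
    for o,r in zip(obs,res(v).reshape(-1,2)):print(o[:2],r.round(1))
    for k in('green','HR','HL'):print(k,np.round(W(loc(k,v),v),4))
    print('handle',np.round(W((-v[4],0,.125),v),4))
    for n,a,b in (('side',617,367),):pass
E
python3 fit.py
```

```text
x y yaw [ 0.65449069  0.08702663 -0.19041262] g h d [-0.00395653  0.12408546  0.08658127] 15.755843211370268
('scene', 'FR') [-0.7  2. ]
('scene', 'FL') [ 0.3 -1.2]
('scene', 'BL') [ 0.  -0.9]
('scene', 'BR') [-0.7  2.3]
('scene', 'grey') [-1.   0.2]
('scene', 'red') [-0.7  1.2]
('scene', 'green') [-1.   0.9]
('scene', 'HR') [ 0. -0.]
('scene', 'HL') [-1.9  0.5]
('scene', 'DR') [-1.5  0.5]
('side', 'FL') [-0.5  1.4]
('side', 'FR') [0.4 0.5]
('side', 'BR') [-0.6  0.1]
('side', 'green') [-0.1  2.3]
('side', 'red') [-0.4  2.5]
('side', 'grey') [-0.3  2.7]
('side', 'HR') [0.  1.6]
('side', 'HL') [-0.5  0.2]
('side', 'DR') [-0.2  0.2]
green [0.6891 0.0763 0.187 ]
HR [0.5185 0.0369 0.125 ]
HL [0.5468 0.1842 0.125 ]
handle [0.5326 0.1105 0.125 ]
```

```bash
cat > h.py <<'E'
import numpy as np, cv2
from rig import robot, eyes
from scipy.spatial.transform import Rotation as R
YAW=-0.1904
def rep(tip):
    o=robot.get_obs(); r=R.from_quat(o['tool_rot']); M=r.as_matrix()
    print('t',o['time'],'pos',o['position'].round(4),'F',np.round(o['ft_force'],2),'tip',(o['position']+M[:,1]*.025).round(4),'grip',o['grip_width'],'q',np.round(o['q'],2))
    ux=np.array([np.cos(YAW),np.sin(YAW),0]);uy=np.array([-ux[1],ux[0],0])
    for s in(1,-1):
        T=np.column_stack([-s*np.cross(uy,[0,0,-1])*-1 if 0 else np.cross([0,0,-1],s*uy),[0,0,-1],s*uy])
        rv=(r.inv()*R.from_matrix(T)).as_rotvec()
        d=np.array(tip)-T[:,1]*.025-o['position']
        print('z=%+duy'%s,'turn/180deg',(rv/np.pi).round(4),'deg',np.degrees(np.linalg.norm(rv)).round(1),'shift after turn /100mm',(T.T@d*10).round(3),'| in current axes',(M.T@d*10).round(3), 'toolx',T[:,0].round(2))
    return M
E
python3 - <<'E'
from h import *
from fit import v,W
hp=W((-v[4]-.045,0,.2),v); print(hp)
M=rep(hp);print(M.round(3))
p=eyes.camera_params('wrist');Rc=cv2.Rodrigues(p['rvec'])[0];print('cam',-Rc.T@p['tvec'], Rc[2])
E
```

```text
[np.float64(0.4884612483127134), np.float64(0.11902842821093282), 0.2]
t 0.15 pos [0.2714 0.5624 0.2468] F [-0.2   0.59 -0.81] tip [0.2714 0.5624 0.2218] grip 0.08688981458043006 q [ 0.94  0.53  1.43  0.    1.18 -0.18]
z=+1uy turn/180deg [ 0.0005 -0.0826 -0.0002] deg 14.9 shift after turn /100mm [ 2.971  0.218 -3.943] | in current axes [ 3.883  0.222 -3.049] toolx [ 0.98 -0.19  0.  ]
z=-1uy turn/180deg [2.000e-04 9.174e-01 8.000e-04] deg 165.1 shift after turn /100mm [-2.971  0.218  3.943] | in current axes [ 3.883  0.222 -3.049] toolx [-0.98  0.19  0.  ]
[[ 0.901 -0.001  0.435]
 [-0.435 -0.001  0.901]
 [-0.    -1.    -0.002]]
cam [0.20044417 0.59583932 0.38415551] [ 0.25633904 -0.12560465 -0.95839124]
```

Emit:
{"method": "play_rows", "body": {
  "series": [
    [0,0,0,0,0,-0.0275,0],
    [0,0,0,0,0,-0.0275,0],
    [0,0,0,0,0,-0.0275,0],
    [0,0.1,0,-0.2,0,0,0],
    [0,0.2,0,-0.33,0,0,0],
    [0,0.2,0,-0.33,0,0,0],
    [0,0.2,0,-0.33,0,0,0],
    [0,0.2,0,-0.33,0,0,0],
    [0,0.2,0,-0.33,0,0,0],
    [0,0.2,0,-0.33,0,0,0],
    [0,0.2,0,-0.33,0,0,0],
    [0,0.2,0,-0.33,0,0,0]
  ],
  "grip_force": 20
}}

```text
time: 1.15
position: [0.3849, 0.25, 0.2475]
tool_rot: [0.704, -0.067, 0.067, -0.704]
ft_force: [0.8, -0.5, -0.1]
grip_width: 0.015
```

Emit:
{"method": "play_rows", "body": {
  "series": [
    [0,0.2,0,-0.33,0,0,0],
    [0,0.2,0,-0.33,0,0,0],
    [0,0.2,0,-0.33,0,0,0],
    [0,0.1,0,-0.1,0,0,0],
    [0,0,0,0,0,0,0],
    [0,0,0,0,0,0,0]
  ]
}}

```text
time: 1.65
position: [0.433, 0.1309, 0.2474]
tool_rot: [-0.704, 0.068, -0.068, 0.704]
ft_force: [-0.6, -0.2, -0.2]
grip_width: 0.0006
```

Run:
```python
from h import *
from fit import v,W
hp=W((-v[4]-.045,0,.2),v)
rep(hp)
p=eyes.camera_params('wrist'); im=eyes.camera('wrist'); np.savez('w1.npz',im=im,**p)
b=cv2.cvtColor(im,cv2.COLOR_RGB2BGR)
cv2.imwrite('pics/w1.png',b)
```

```text
t 1.65 pos [0.433  0.1309 0.2474] F [-0.62 -0.17 -0.23] tip [0.433  0.1309 0.2224] grip 0.0006298390769720049 q [ 0.05  0.3   1.85  0.    1.   -1.33]
z=+1uy turn/180deg [-0.0001 -0.0009 -0.0002] deg 0.2 shift after turn /100mm [ 0.567  0.224 -0.011] | in current axes [ 0.567  0.224 -0.01 ] toolx [ 0.98 -0.19  0.  ]
z=-1uy turn/180deg [ 4.000e-04  9.991e-01 -1.000e-04] deg 179.8 shift after turn /100mm [-0.567  0.224  0.011] | in current axes [ 0.567  0.224 -0.01 ] toolx [-0.98  0.19  0.  ]
```

View pics/w1.png

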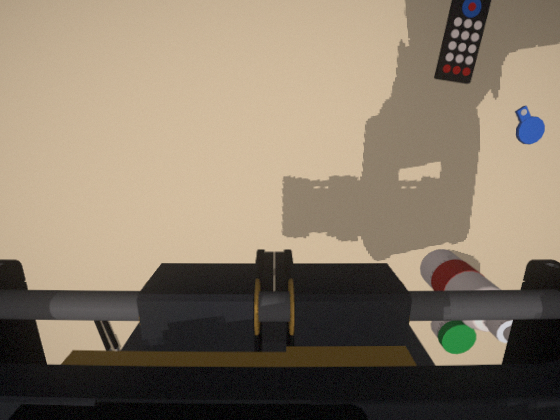

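The wrist view shows the drawer front's lower edge at row 265, from column 163 to 388. The handle is hidden behind the gripper. I'll check the fit against this view.

Run:
```python
from h import *
from fit import v,W
d=np.load('w1.npz')
f=lambda l:cv2.projectPoints(np.array([W(l,v)]),d['rvec'],d['tvec'],d['K'],d['D'])[0].ravel().round(1)
x=-(v[4]-.035)
for l in [(x,-.149,.023),(x,.149,.023),(x,-.149,.149),(x,.149,.149),(-v[4],-.075,.125),(-v[4],.075,.125)]:print(l,f(l))
```

```text
(np.float64(-0.08908545611005025), -0.149, 0.023) [155.1 297.5]
(np.float64(-0.08908545611005025), 0.149, 0.023) [392.8 297. ]
(np.float64(-0.08908545611005025), -0.149, 0.149) [106.9 371.2]
(np.float64(-0.08908545611005025), 0.149, 0.149) [441.  370.6]
(np.float64(-0.12408545611005026), -0.075, 0.125) [192.5 322.2]
(np.float64(-0.12408545611005026), 0.075, 0.125) [355.2 321.9]
```

Run:
```python
import cv2,numpy as np
b=cv2.imread('pics/w1.png')[230:420,80:480]
b=np.clip(b.astype(float)*2.5,0,255).astype('uint8')
cv2.imwrite('pics/w1z.png',cv2.resize(b,None,fx=2,fy=2,interpolation=cv2.INTER_CUBIC))
```

```text
(no output)
```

View pics/w1z.png

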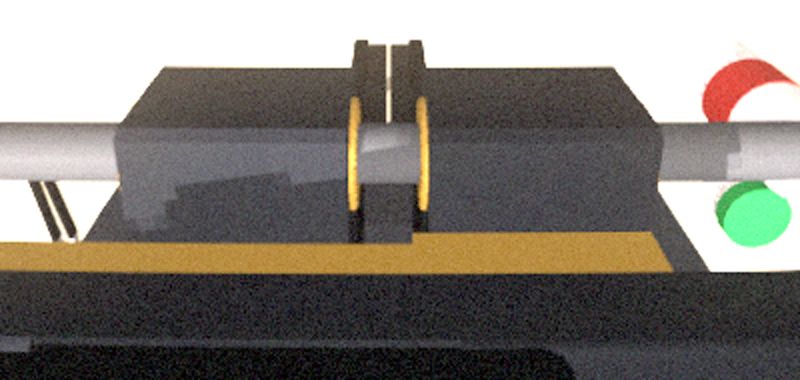

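Emit:
{"method": "play_rows", "body": {
  "series": [
    [0,0.1,0.15,0,0,0,0],
    [0,0.1,0.25,0,0,0,0],
    [0,0.1,0.25,0,0,0,0],
    [0,0.1,0.25,0,0,0,0],
    [0,0.1,0.15,0,0,0,0],
    [0,0.05,0.05,0,0,0,0],
    [0,0.02,0,0,0,0,0],
    [0,0,0,0,0,0,0]
  ]
}}

```text
time: 2.37
position: [0.4889, 0.1216, 0.1378]
tool_rot: [-0.704, 0.067, -0.067, 0.704]
ft_force: [0.2, 0.0, 0.2]
grip_width: 0.0003
```

Run:
```python
from h import *
from fit import v,W
rep(W((-v[4]-.015,0,.112),v))
for n,(x,y) in {'side':(150,150),'scene':(220,120)}.items():
    b=cv2.cvtColor(eyes.camera(n),cv2.COLOR_RGB2BGR);cv2.imwrite(f'pics/{n}2.png',b)
    cv2.imwrite(f'pics/{n}2z.png',cv2.resize(b[y:y+150,x:x+200],None,fx=4,fy=4,interpolation=cv2.INTER_CUBIC))
```

```text
t 2.3667 pos [0.4889 0.1216 0.1378] F [0.16 0.04 0.16] tip [0.4889 0.1216 0.1128] grip 0.00027462064068113726 q [ 0.02  0.54  1.84  0.    0.77 -1.36]
z=+1uy turn/180deg [-0.      0.0004  0.    ] deg 0.1 shift after turn /100mm [ 0.3    0.008 -0.026] | in current axes [ 0.3    0.008 -0.027] toolx [ 0.98 -0.19  0.  ]
z=-1uy turn/180deg [ 0.000e+00 -9.996e-01  1.000e-04] deg 179.9 shift after turn /100mm [-0.3    0.008  0.026] | in current axes [ 0.3    0.008 -0.027] toolx [-0.98  0.19  0.  ]
```

View pics/side2z.png

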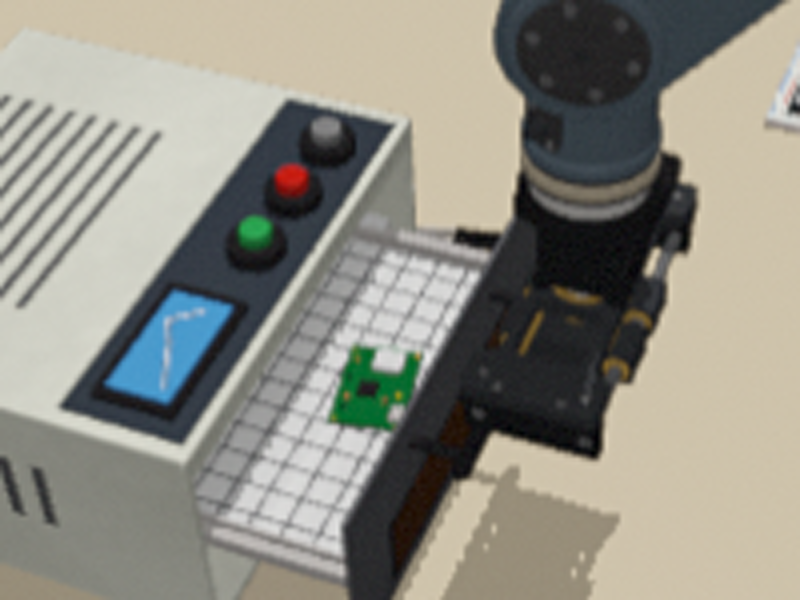

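View pics/scene2z.png

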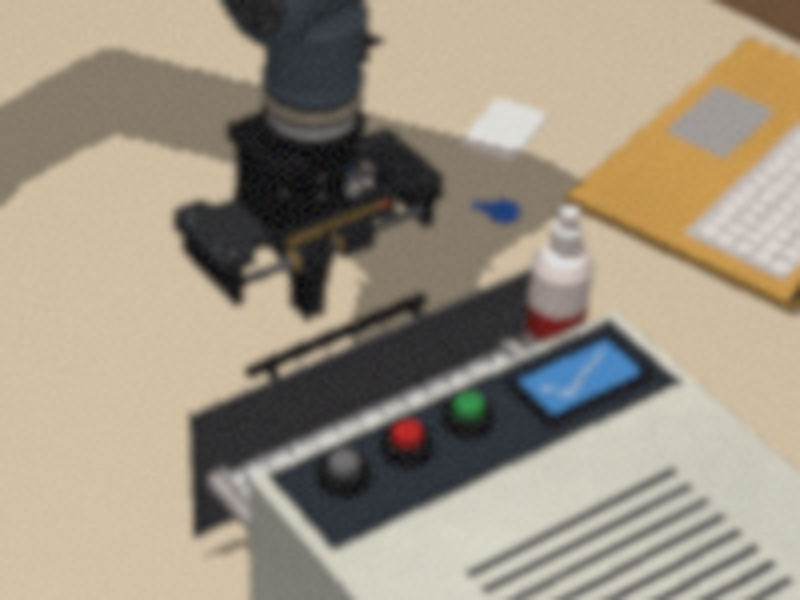

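The fingertips are centred just in front of the bar. Approaching slowly now.

Emit:
{"method": "play_rows", "body": {
  "series": [
    [0,0.04,0,0,0,0,0],
    [0,0.06,0,0,0,0,0],
    [0,0.06,0,0,0,0,0],
    [0,0.04,0,0,0,0,0],
    [0,0.02,0,0,0,0,0],
    [0,0.015,0,0,0,0,0],
    [0,0.015,0,0,0,0,0],
    [0,0.015,0,0,0,0,0],
    [0,0.015,0,0,0,0,0],
    [0,0.015,0,0,0,0,0],
    [0,0.015,0,0,0,0,0]
  ]
}}

```text
time: 3.38
position: [0.5183, 0.115, 0.1374]
tool_rot: [0.704, -0.068, 0.066, -0.704]
ft_force: [-1.9, 0.4, 0.6]
grip_width: 0.0004
```

Emit:
{"method": "play_rows", "body": {
  "series": [
    [0,0.02,0,0,0,0,0],
    [0,0.025,0,0,0,0,0],
    [0,0.03,0,0,0,0,0],
    [0,0.035,0,0,0,0,0],
    [0,0.04,0,0,0,0,0],
    [0,0.04,0,0,0,0,0],
    [0,0.04,0,0,0,0,0],
    [0,0.04,0,0,0,0,0],
    [0,0.04,0,0,0,0,0],
    [0,0.04,0,0,0,0,0],
    [0,0.04,0,0,0,0,0],
    [0,0.04,0,0,0,0,0]
  ]
}}

```text
time: 4.38
position: [0.5618, 0.1065, 0.1375]
tool_rot: [0.704, -0.067, 0.067, -0.704]
ft_force: [-2.4, -0.7, -0.2]
grip_width: 0.0001
```

Emit:
{"method": "play_rows", "body": {
  "series": [
    [0,0.04,0,0,0,0,0],
    [0,0.04,0,0,0,0,0],
    [0,0.035,0,0,0,0,0],
    [0,0.035,0,0,0,0,0],
    [0,0.03,0,0,0,0,0],
    [0,0.025,0,0,0,0,0],
    [0,0.02,0,0,0,0,0],
    [0,0.015,0,0,0,0,0],
    [0,0.01,0,0,0,0,0],
    [0,0,0,0,0,0,0]
  ]
}}

```text
time: 5.22
position: [0.5865, 0.1019, 0.1376]
tool_rot: [-0.704, 0.067, -0.068, 0.704]
ft_force: [-1.1, -0.7, -0.5]
grip_width: 0.0004
```

Run:
```python
from h import *
from fit import v,W
rep(W((-.04-.015,0,.112),v))
for n,(x,y) in {'side':(110,150),'scene':(230,130)}.items():
    b=cv2.cvtColor(eyes.camera(n),cv2.COLOR_RGB2BGR);cv2.imwrite(f'pics/{n}3.png',b)
    cv2.imwrite(f'pics/{n}3z.png',cv2.resize(b[y:y+150,x:x+200],None,fx=4,fy=4,interpolation=cv2.INTER_CUBIC))
```

```text
t 5.2167 pos [0.5865 0.1019 0.1376] F [-1.14 -0.72 -0.5 ] tip [0.5865 0.1019 0.1126] grip 0.0003577284935973385 q [-0.02  0.63  1.6   0.    0.91 -1.4 ]
z=+1uy turn/180deg [-0.0001 -0.0001  0.0002] deg 0.0 shift after turn /100mm [ 0.146  0.006 -0.017] | in current axes [ 0.146  0.006 -0.017] toolx [ 0.98 -0.19  0.  ]
z=-1uy turn/180deg [-4.000e-04  9.999e-01 -1.000e-04] deg 180.0 shift after turn /100mm [-0.146  0.006  0.017] | in current axes [ 0.146  0.006 -0.017] toolx [-0.98  0.19  0.  ]
```

View pics/side3z.png

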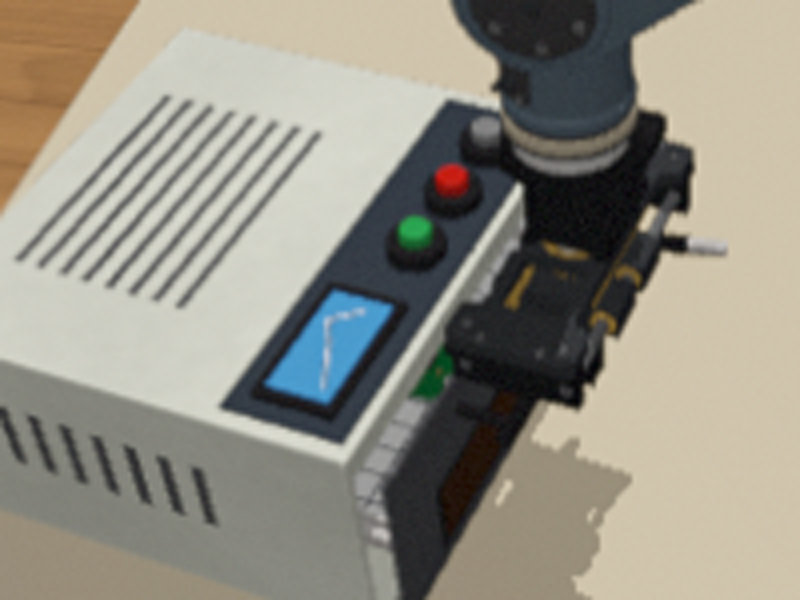

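View pics/scene3z.png

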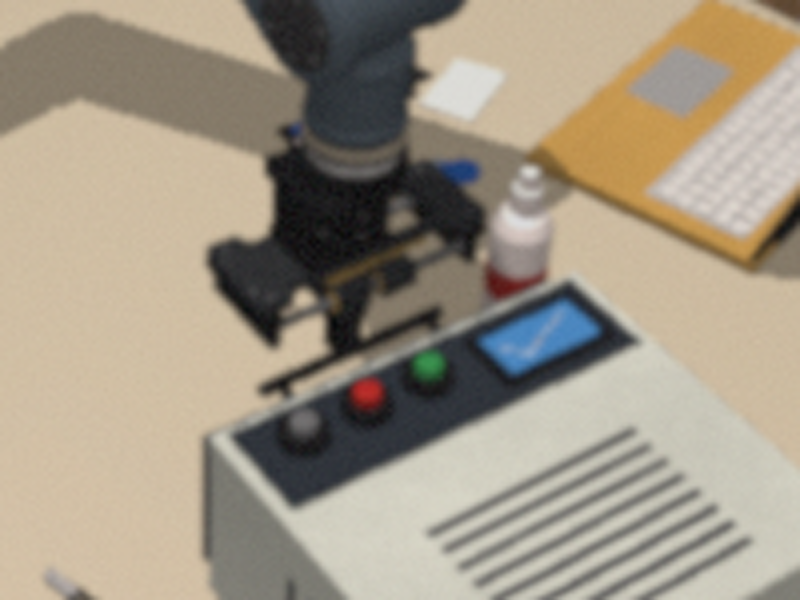

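Emit:
{"method": "play_rows", "body": {
  "series": [
    [0,0.01,0,0,0,0,0],
    [0,0.015,0,0,0,0,0],
    [0,0.015,0,0,0,0,0],
    [0,0.015,0,0,0,0,0],
    [0,0.015,0,0,0,0,0],
    [0,0.015,0,0,0,0,0],
    [0,0.01,0,0,0,0,0],
    [0,0.01,0,0,0,0,0],
    [0,0.01,0,0,0,0,0],
    [0,0.01,0,0,0,0,0]
  ]
}}

```text
time: 6.15
position: [0.5985, 0.0996, 0.1376]
tool_rot: [-0.704, 0.067, -0.067, 0.704]
ft_force: [-2.6, 0.4, 0.3]
grip_width: 0.0004
```

Emit:
{"method": "play_rows", "body": {
  "series": [
    [0,0.01,0,0,0,0,0],
    [0,0.01,0,0,0,0,0],
    [0,0.01,0,0,0,0,0]
  ]
}}

```text
time: 6.4
position: [0.6012, 0.0991, 0.1376]
tool_rot: [-0.704, 0.068, -0.067, 0.704]
ft_force: [-3.1, 1.6, 2.8]
grip_width: 0.0005
```

Emit:
{"method": "play_rows", "body": {
  "series": [
    [0,0.01,0,0,0,0,0],
    [0,0.01,0,0,0,0,0]
  ]
}}

```text
time: 6.57
position: [0.6013, 0.099, 0.1375]
tool_rot: [-0.704, 0.069, -0.066, 0.704]
ft_force: [-8.0, 2.4, 5.6]
grip_width: 0.0001
```

Position has stalled and the force is rising, so this is probably the hard stop. I'll check with the cameras.

Run:
```python
from h import *
from fit import v,W
rep(W((-.04-.015,0,.112),v)); print(robot.get_obs()['moment'])
for n,(x,y) in {'side':(110,150),'scene':(230,130)}.items():
    b=cv2.cvtColor(eyes.camera(n),cv2.COLOR_RGB2BGR);cv2.imwrite(f'pics/{n}4.png',b)
    cv2.imwrite(f'pics/{n}4z.png',cv2.resize(b[y:y+150,x:x+200],None,fx=4,fy=4,interpolation=cv2.INTER_CUBIC))
```

```text
t 6.5667 pos [0.6013 0.099  0.1375] F [-8.04  2.44  5.6 ] tip [0.6012 0.099  0.1125] grip 0.00013736162409627408 q [-0.02  0.65  1.56  0.    0.94 -1.4 ]
z=+1uy turn/180deg [ 0.0001 -0.0001 -0.0015] deg 0.3 shift after turn /100mm [-0.005  0.005 -0.017] | in current axes [-0.005  0.005 -0.017] toolx [ 0.98 -0.19  0.  ]
z=-1uy turn/180deg [2.400e-03 9.999e-01 1.000e-04] deg 180.0 shift after turn /100mm [0.005 0.005 0.017] | in current axes [-0.005  0.005 -0.017] toolx [-0.98  0.19  0.  ]
[0.33970549 1.14316293 0.00564409]
```

View pics/side4z.png

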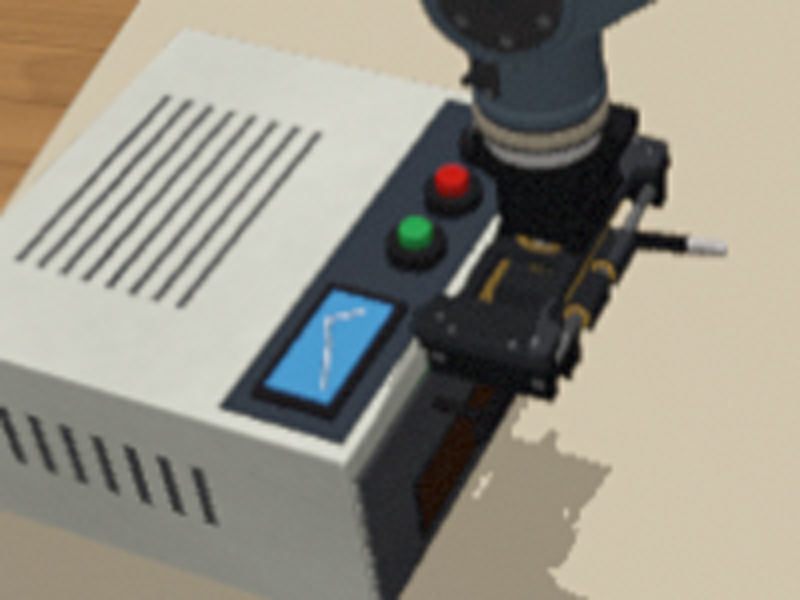

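View pics/scene4z.png

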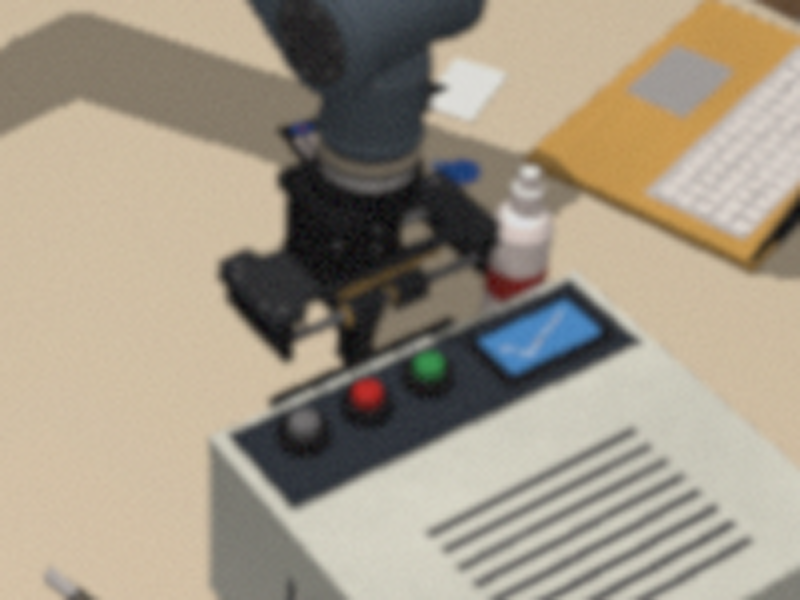

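The side picture shows the drawer front flush against the case, and the handle position matches the shut one. I'll give it one last gentle nudge, then back off.

Emit:
{"method": "play_rows", "body": {
  "series": [
    [0,0.01,0,0,0,0,0],
    [0,0,0,0,0,0,0]
  ]
}}

```text
time: 6.83
position: [0.6013, 0.099, 0.1374]
tool_rot: [-0.704, 0.07, -0.065, 0.704]
ft_force: [-7.5, 1.8, 4.2]
grip_width: 0.0006
```

Emit:
{"method": "play_rows", "body": {
  "series": [
    [0,-0.03,0,0,0,0,0],
    [0,-0.05,0,0,0,0,0],
    [0,-0.1,0,0,0,0,0],
    [0,-0.15,0,0,0,0,0],
    [0,-0.1,-0.1,0,0,0,0],
    [0,0,-0.25,0,0,0,0],
    [0,0,-0.3,0,0,0,0],
    [0,0,-0.25,0,0,0,0],
    [0,0,-0.15,0,0,0,0],
    [0,0,0,0,0,0,0]
  ]
}}

```text
time: 7.67
position: [0.5644, 0.1067, 0.2474]
tool_rot: [-0.704, 0.064, -0.071, 0.704]
ft_force: [0.1, -1.4, 0.8]
grip_width: 0.0002
```

Run:
```python
from h import *
from fit import v,W
rep(W((.036,v[3],.205),v)); print(robot.get_obs()['moment'])
for n,(x,y) in {'side':(110,150),'scene':(230,130)}.items():
    b=cv2.cvtColor(eyes.camera(n),cv2.COLOR_RGB2BGR);cv2.imwrite(f'pics/{n}5.png',b)
    cv2.imwrite(f'pics/{n}5z.png',cv2.resize(b[y:y+150,x:x+200],None,fx=4,fy=4,interpolation=cv2.INTER_CUBIC))
```

```text
t 7.6667 pos [0.5644 0.1067 0.2474] F [ 0.14 -1.41  0.79] tip [0.5647 0.1067 0.2224] grip 0.00017187795570334044 q [-0.01  0.46  1.57 -0.    1.11 -1.39]
z=+1uy turn/180deg [-0.0005  0.      0.0032] deg 0.6 shift after turn /100mm [ 1.282  0.174 -0.062] | in current axes [ 1.28   0.186 -0.062] toolx [ 0.98 -0.19  0.  ]
z=-1uy turn/180deg [ 5.e-03 -1.e+00  9.e-04] deg 180.0 shift after turn /100mm [-1.282  0.174  0.062] | in current axes [ 1.28   0.186 -0.062] toolx [-0.98  0.19  0.  ]
[ 0.05882099 -0.06023318  0.0117217 ]
```

View pics/side5z.png

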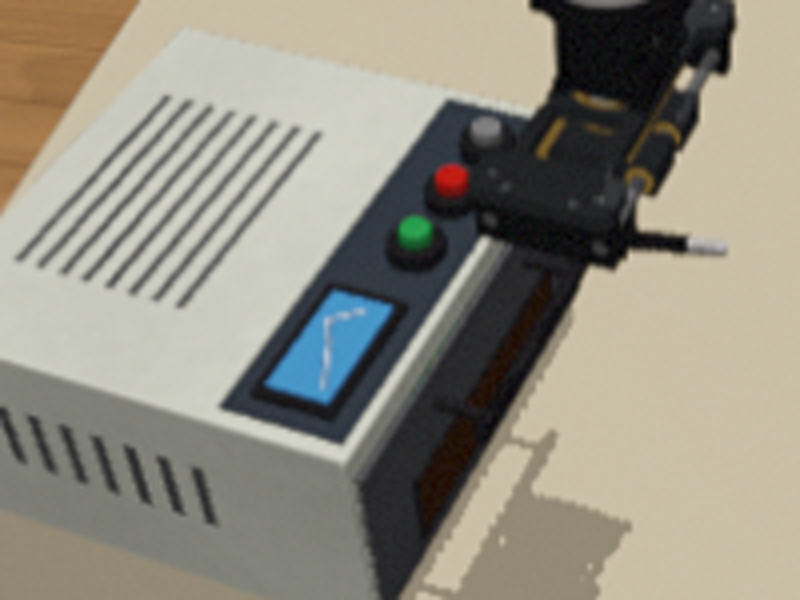

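View pics/scene5z.png

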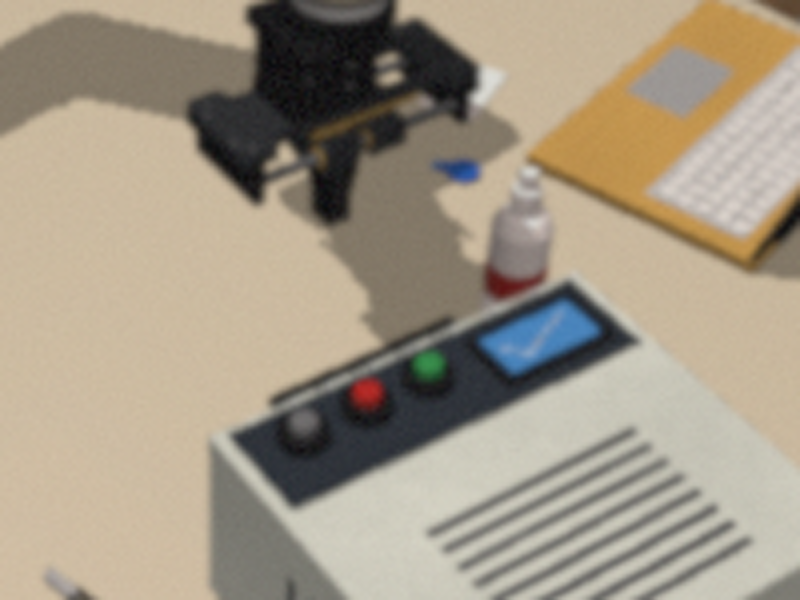

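The drawer is shut in both pictures and the tool is clear of it. Next I'll locate the key top more precisely, using each view separately with z fixed at 0.187.

Run:
```python
from h import *
from fit import P,org,v,W,proj
def ray(n,u,w,z):
    p=P[n];q=cv2.undistortPoints(np.array([[[u,w]]]),p['K'],p['D'])[0,0]
    Rm=cv2.Rodrigues(p['rvec'])[0];c=-Rm.T@p['tvec'];d=Rm.T@np.array([q[0],q[1],1]);return c+d*(z-c[2])/d[2]
import colorsys
for n in('scene','side'):
    im=cv2.imread(f'pics/{n}0.png');h=cv2.cvtColor(im,cv2.COLOR_BGR2HSV)
    m=cv2.inRange(h,(50,110,60),(80,255,255))
    k,l,st,ce=cv2.connectedComponentsWithStats(m)
    for i in range(1,k):
        if st[i][4]>20:print(n,st[i],ce[i].round(1),'z.187',ray(n,*ce[i],.187).round(4),'z.1855',ray(n,*ce[i],.1855).round(4))
print(W((.036,v[3],.187),v))
# tip check: where tip projects now
o=robot.get_obs();M=R.from_quat(o['tool_rot']).as_matrix();t=o['position']+M[:,1]*.025
for n,(x,y) in {'side':(110,150),'scene':(230,130)}.items():print(n,((proj(n,t)[0]-[x,y])*4).round())
```

```text
scene [333 218   9   7  50] [336.9 221. ] z.187 [0.6911 0.0771 0.187 ] z.1855 [0.6901 0.0783 0.1855]
side [209 204   9   8  63] [213.3 207.5] z.187 [0.6902 0.0721 0.187 ] z.1855 [0.6908 0.0706 0.1855]
side [233 237  22  20 231] [242.5 247.4] z.187 [0.5949 0.1853 0.187 ] z.1855 [0.5953 0.184  0.1855]
side [191 329  20  20 299] [200.7 338.3] z.187 [0.6209 0.413  0.187 ] z.1855 [0.6213 0.4121 0.1855]
[np.float64(0.6890912075827753), np.float64(0.07632810201937193), 0.187]
side [616. 254.]
scene [322. 217.]
```

Emit:
{"method": "play_rows", "body": {
  "series": [
    [0,0.1,0,0,0,0,0.003],
    [0,0.2,0,-0.02,0,0,0],
    [0,0.25,0,-0.02,0,0,0],
    [0,0.25,0,-0.02,0,0,0],
    [0,0.25,0.05,-0.02,0,0,0],
    [0,0.15,0.05,0,0,0,0],
    [0,0.1,0.07,0,0,0,0],
    [0,0,0.05,0,0,0,0],
    [0,0,0,0,0,0,0],
    [0,0,0,0,0,0,0]
  ]
}}

```text
time: 8.6
position: [0.6863, 0.0745, 0.2182]
tool_rot: [-0.704, 0.072, -0.063, 0.704]
ft_force: [0.6, 0.1, 0.1]
grip_width: 0.0007
```

```bash
cat > look.py <<'E'
import sys
from h import *
from fit import proj
k=sys.argv[1]
rep((.6905,.0745,.187))
o=robot.get_obs();M=R.from_quat(o['tool_rot']).as_matrix();t=o['position']+M[:,1]*.025
for n,(x,y) in {'side':(165,160),'scene':(287,170)}.items():
    b=cv2.cvtColor(eyes.camera(n),cv2.COLOR_RGB2BGR);cv2.imwrite(f'pics/{n}{k}.png',b)
    cv2.imwrite(f'pics/{n}{k}z.png',cv2.resize(b[y:y+75,x:x+100],None,fx=8,fy=8,interpolation=cv2.INTER_CUBIC))
    f=lambda X:((proj(n,X)[0]-[x,y])*8).round()
    print(n,'tip corners',[f(t+M[:,0]*a*.0095+M[:,2]*b*.015) for a in(-1,1) for b in(-1,1)],'tip',f(t))
E
python3 look.py 6
```

```text
t 8.6 pos [0.6863 0.0745 0.2182] F [0.63 0.11 0.1 ] tip [0.686  0.0746 0.1932] grip 0.0006532445061343227 q [-0.05  0.65  1.27  0.    1.23 -1.43]
z=+1uy turn/180deg [ 0.0001  0.     -0.0041] deg 0.7 shift after turn /100mm [0.041 0.062 0.008] | in current axes [0.042 0.061 0.008] toolx [ 0.98 -0.19  0.  ]
z=-1uy turn/180deg [-6.5e-03 -1.0e+00 -2.0e-04] deg 180.0 shift after turn /100mm [-0.041  0.062 -0.008] | in current axes [0.042 0.061 0.008] toolx [-0.98  0.19  0.  ]
side tip corners [array([448., 346.]), array([403., 411.]), array([390., 332.]), array([344., 397.])] tip [396. 371.]
scene tip corners [array([331., 390.]), array([403., 357.]), array([365., 424.]), array([437., 391.])] tip [384. 390.]
```

View pics/side6z.png

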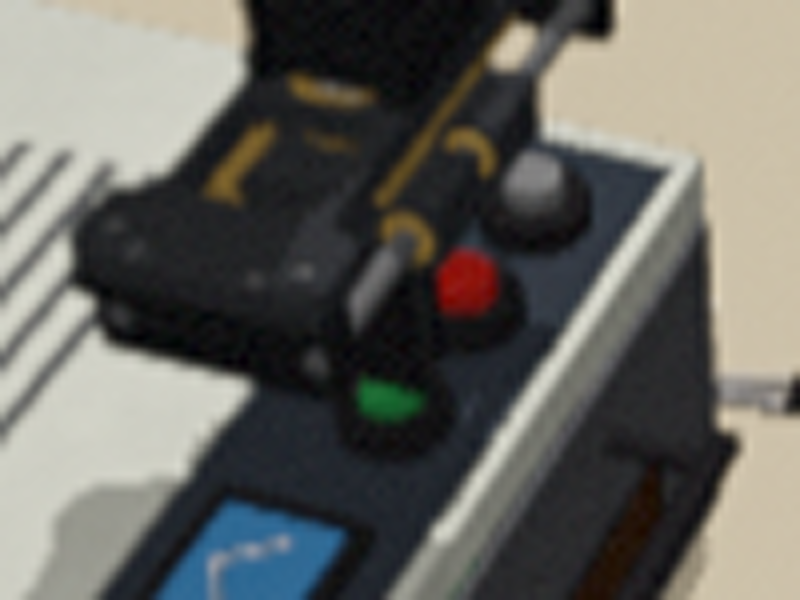

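View pics/scene6z.png

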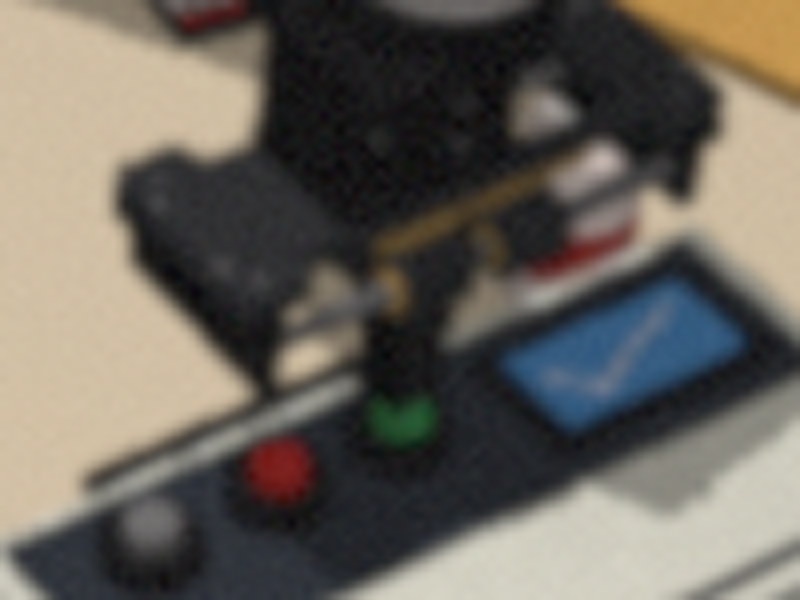

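The tip hovers 6 mm above the key. Both views agree that it needs about 1.5 mm further in and 2.5 mm to the right. I'll correct that and start down.

Emit:
{"method": "play_rows", "body": {
  "series": [
    [0,0.015,0,-0.025,0,0,-0.004],
    [0,0,0,0,0,0,0],
    [0,0,0.02,0,0,0,0],
    [0,0,0.02,0,0,0,0],
    [0,0,0.01,0,0,0,0],
    [0,0,0.01,0,0,0,0],
    [0,0,0.01,0,0,0,0],
    [0,0,0,0,0,0,0]
  ]
}}

```text
time: 9.37
position: [0.6889, 0.0714, 0.2127]
tool_rot: [0.704, -0.066, 0.068, -0.704]
ft_force: [-2.1, -0.0, 4.0]
grip_width: 0.0006
```

```bash
python3 look.py 7
```

```text
t 9.3667 pos [0.6889 0.0714 0.2127] F [-2.11 -0.03  4.02] tip [0.689  0.0714 0.1877] grip 0.0005546529406200418 q [-0.06  0.66  1.28 -0.    1.2  -1.44]
z=+1uy turn/180deg [-0.     -0.0001  0.001 ] deg 0.2 shift after turn /100mm [0.01  0.007 0.033] | in current axes [0.01  0.007 0.033] toolx [ 0.98 -0.19  0.  ]
z=-1uy turn/180deg [-0.0016  0.9999 -0.    ] deg 180.0 shift after turn /100mm [-0.01   0.007 -0.033] | in current axes [0.01  0.007 0.033] toolx [-0.98  0.19  0.  ]
side tip corners [array([442., 352.]), array([397., 417.]), array([384., 338.]), array([339., 402.])] tip [391. 377.]
scene tip corners [array([330., 411.]), array([402., 378.]), array([364., 445.]), array([437., 411.])] tip [383. 411.]
```

View pics/side7z.png

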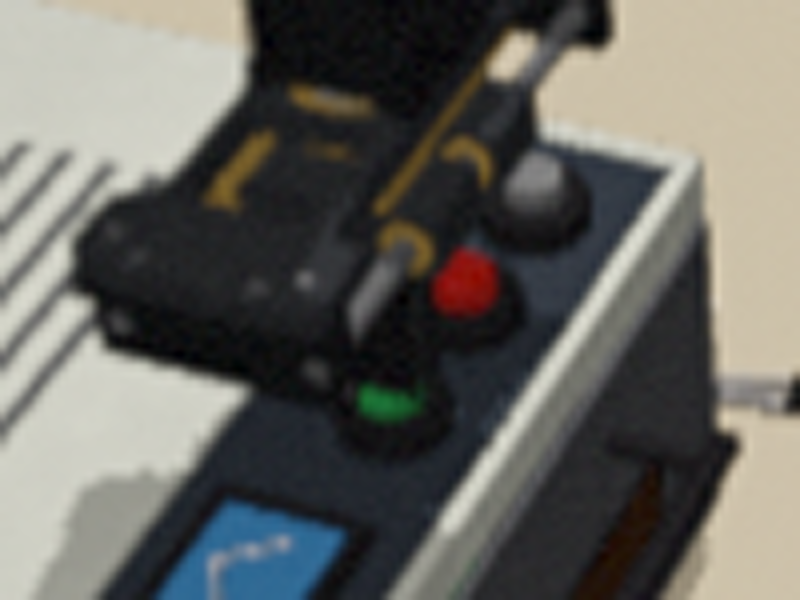

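View pics/scene7z.png

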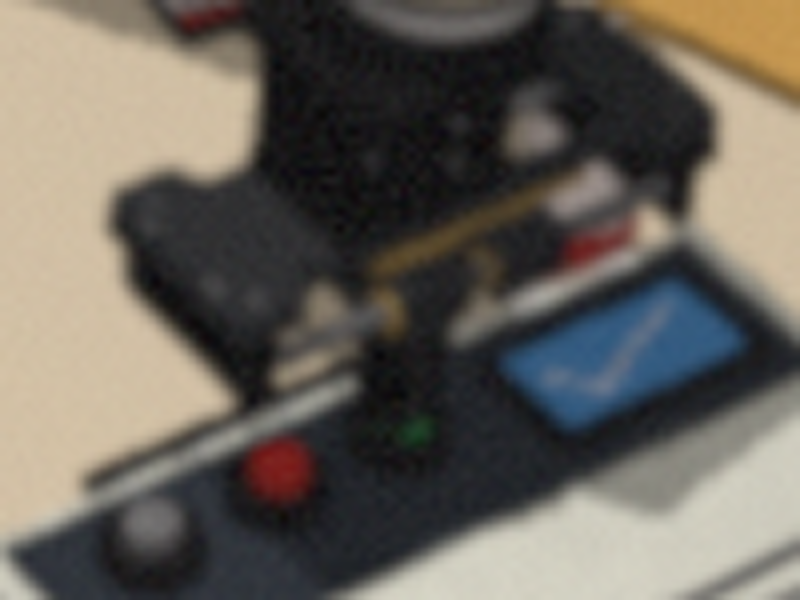

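There's contact, but the scene view shows green peeking out at (418,430), so the tip is about 2.5 mm too far right. I'll lift, shift left and press.

Emit:
{"method": "play_rows", "body": {
  "series": [
    [0,0,-0.03,0,0,0,0],
    [0,0.005,0,0.025,0,0,0],
    [0,0,0,0,0,0,0],
    [0,0,0.02,0,0,0,0],
    [0,0,0.01,0,0,0,0],
    [0,0,0.01,0,0,0,0],
    [0,0,0.01,0,0,0,0],
    [0,0,0.01,0,0,0,0]
  ]
}}

```text
time: 10.13
position: [0.6904, 0.0738, 0.2113]
tool_rot: [0.704, -0.066, 0.069, -0.704]
ft_force: [-3.7, 0.3, 13.7]
grip_width: 0.0002
```

Emit:
{"method": "play_rows", "body": {
  "series": [
    [0,0,0.01,0,0,0,0],
    [0,0,0.01,0,0,0,0],
    [0,0,0,0,0,0,0]
  ]
}}

```text
time: 10.38
position: [0.6905, 0.0738, 0.2112]
tool_rot: [0.704, -0.065, 0.069, -0.704]
ft_force: [-4.4, 0.2, 16.5]
grip_width: 0.0003
```

```bash
python3 look.py 8; python3 -c "
from h import *
o=robot.get_obs();print(o['moment'],o['joint_torque'])"
```

```text
t 10.3833 pos [0.6905 0.0738 0.2112] F [-4.43  0.19 16.47] tip [0.6906 0.0738 0.1862] grip 0.0002934292327331073 q [-0.05  0.66  1.28 -0.    1.2  -1.43]
z=+1uy turn/180deg [-0.0001 -0.      0.0019] deg 0.3 shift after turn /100mm [-0.001 -0.008  0.007] | in current axes [-0.001 -0.008  0.007] toolx [ 0.98 -0.19  0.  ]
z=-1uy turn/180deg [-3.e-03  1.e+00 -1.e-04] deg 180.0 shift after turn /100mm [ 0.001 -0.008 -0.007] | in current axes [-0.001 -0.008  0.007] toolx [-0.98  0.19  0.  ]
side tip corners [array([435., 361.]), array([390., 426.]), array([377., 346.]), array([331., 410.])] tip [384. 385.]
scene tip corners [array([338., 413.]), array([410., 380.]), array([372., 447.]), array([445., 414.])] tip [391. 414.]
[0.0214774  0.85243091 0.04074126] [-2.48965742e-01 -3.90929532e+01 -1.49656686e+01  5.70539245e-02
 -1.21305596e+00 -7.63417793e-04]
```

View pics/side8z.png

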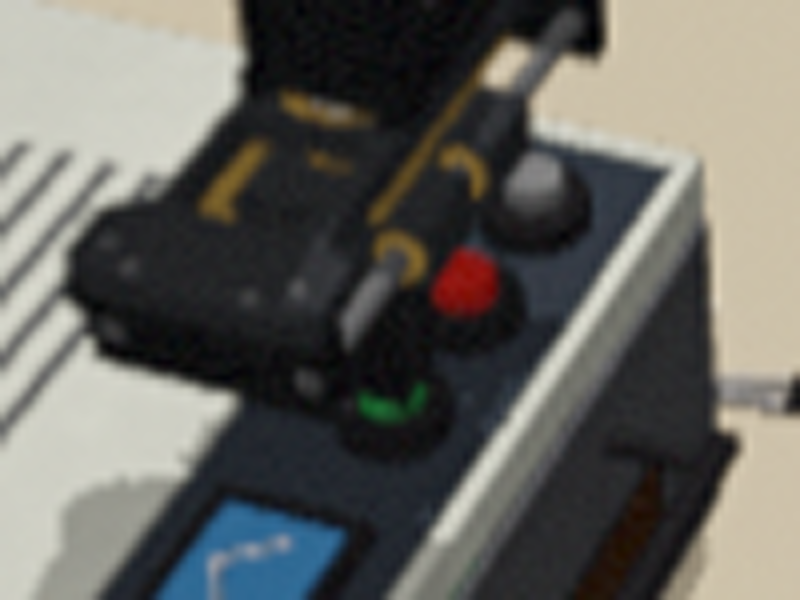

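View pics/scene8z.png

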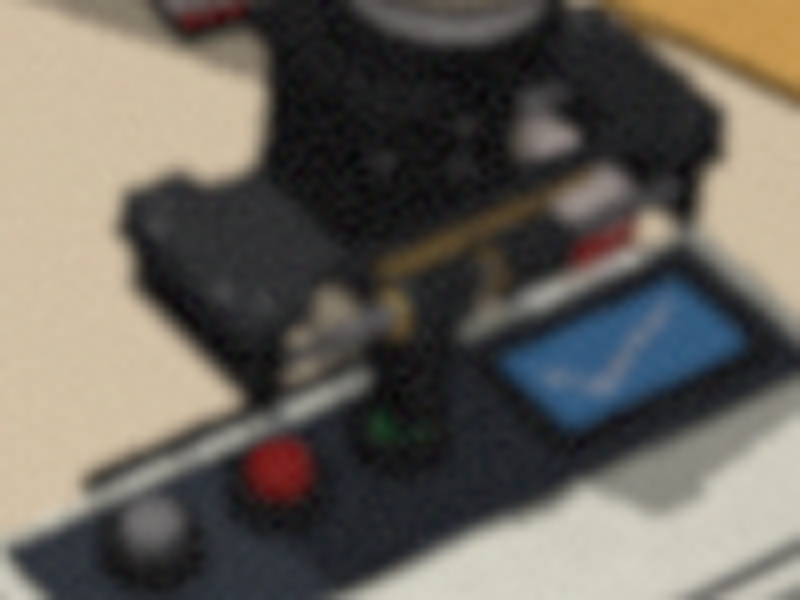

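The force is 16 N and the tip has stopped moving, while the green rim is still visible all round the finger. I'll press slightly further, then release in steps, reading force against height to confirm the 5 mm of travel.

Emit:
{"method": "play_rows", "body": {
  "series": [
    [0,0,0.02,0,0,0,0],
    [0,0,0,0,0,0,0],
    [0,0,0,0,0,0,0]
  ]
}}

```text
time: 10.73
position: [0.6905, 0.0738, 0.2111]
tool_rot: [0.704, -0.065, 0.07, -0.704]
ft_force: [-6.3, 0.7, 22.9]
grip_width: 0.0004
```

Emit:
{"method": "play_rows", "body": {
  "series": [
    [0,0,-0.03,0,0,0,0],
    [0,0,0,0,0,0,0]
  ]
}}

```text
time: 10.9
position: [0.6904, 0.0738, 0.2113]
tool_rot: [0.704, -0.065, 0.069, -0.704]
ft_force: [-2.4, -0.1, 14.7]
grip_width: 0.0006
```

Emit:
{"method": "play_rows", "body": {
  "series": [
    [0,0,-0.02,0,0,0,0],
    [0,0,0,0,0,0,0]
  ]
}}

```text
time: 11.07
position: [0.6904, 0.0738, 0.2117]
tool_rot: [0.704, -0.065, 0.069, -0.704]
ft_force: [0.4, 0.4, 4.1]
grip_width: 0.0002
```

Emit:
{"method": "play_rows", "body": {
  "series": [
    [0,0,-0.01,0,0,0,0],
    [0,0,0,0,0,0,0]
  ]
}}

```text
time: 11.23
position: [0.6904, 0.0738, 0.2119]
tool_rot: [0.704, -0.066, 0.069, -0.704]
ft_force: [0.2, -0.2, 4.0]
grip_width: 0.0002
```

Emit:
{"method": "play_rows", "body": {
  "series": [
    [0,0,-0.01,0,0,0,0],
    [0,0,0,0,0,0,0]
  ]
}}

```text
time: 11.4
position: [0.6903, 0.0738, 0.2125]
tool_rot: [0.704, -0.066, 0.069, -0.704]
ft_force: [0.9, 0.1, 4.2]
grip_width: 0.0007
```

Emit:
{"method": "play_rows", "body": {
  "series": [
    [0,0,-0.02,0,0,0,0],
    [0,0,0,0,0,0,0]
  ]
}}

```text
time: 11.57
position: [0.6903, 0.0738, 0.2145]
tool_rot: [0.704, -0.066, 0.069, -0.704]
ft_force: [2.6, 0.4, 3.1]
grip_width: 0.0006
```

Emit:
{"method": "play_rows", "body": {
  "series": [
    [0,0,-0.02,0,0,0,0],
    [0,0,0,0,0,0,0]
  ]
}}

```text
time: 11.73
position: [0.6896, 0.0737, 0.2162]
tool_rot: [0.704, -0.067, 0.068, -0.704]
ft_force: [0.9, -0.1, 1.8]
grip_width: 0.0003
```

The release curve confirms it. There was a hard stop at TCP z = 0.211, then a spring force falling from 4.2 to 1.8 N over about 5 mm. Now I'll lift clear and retreat.

Emit:
{"method": "play_rows", "body": {
  "series": [
    [0,0,-0.05,0,0,0,0],
    [0,0,-0.1,0,0,0,0],
    [0,0,-0.2,0,0,0,0],
    [0,0,-0.25,0,0,0,0],
    [0,-0.2,-0.1,0,0,0,0],
    [0,-0.3,0,0,0,0,0],
    [0,-0.35,0,0,0,0,0],
    [0,-0.35,0,0,0,0,0],
    [0,-0.35,0,0,0,0,0],
    [0,-0.2,0,0,0,0,0],
    [0,0,0,0,0,0,0],
    [0,0,0,0,0,0,0]
  ]
}}

```text
time: 12.73
position: [0.5169, 0.1072, 0.2866]
tool_rot: [0.704, -0.066, 0.068, -0.704]
ft_force: [0.6, -0.5, -0.4]
grip_width: 0.0005
```

```bash
python3 look.py 9
python3 - <<'E'
import cv2,numpy as np
a=cv2.imread('pics/side9.png')[155:305,90:290];b=cv2.imread('pics/scene9.png')[165:315,255:455]
cv2.imwrite('pics/end.png',cv2.resize(np.hstack([a,b]),None,fx=2,fy=2,interpolation=cv2.INTER_CUBIC))
E
```

```text
t 12.7333 pos [0.5169 0.1072 0.2866] F [ 0.63 -0.47 -0.45] tip [0.517  0.1072 0.2616] grip 0.0004886228220336307 q [-0.01  0.35  1.63 -0.    1.16 -1.39]
z=+1uy turn/180deg [0.     0.0002 0.0011] deg 0.2 shift after turn /100mm [1.766 0.746 0.007] | in current axes [1.763 0.752 0.006] toolx [ 0.98 -0.19  0.  ]
z=-1uy turn/180deg [ 1.700e-03 -9.998e-01 -1.000e-04] deg 180.0 shift after turn /100mm [-1.766  0.746 -0.007] | in current axes [1.763 0.752 0.006] toolx [-0.98  0.19  0.  ]
side tip corners [array([1007.,  302.]), array([970., 373.]), array([940., 286.]), array([902., 356.])] tip [955. 329.]
scene tip corners [array([ 51., -42.]), array([123., -70.]), array([ 82., -14.]), array([154., -42.])] tip [103. -42.]
```

View pics/end.png

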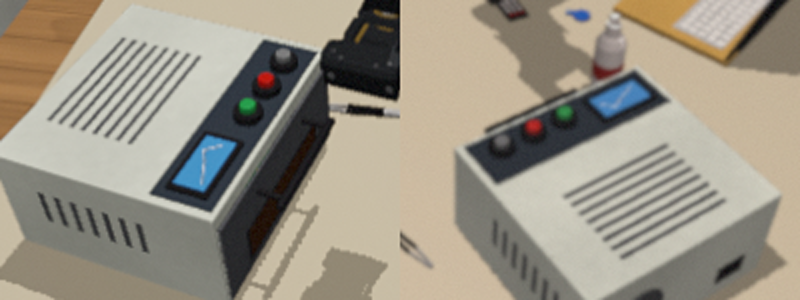

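View pics/side9z.png

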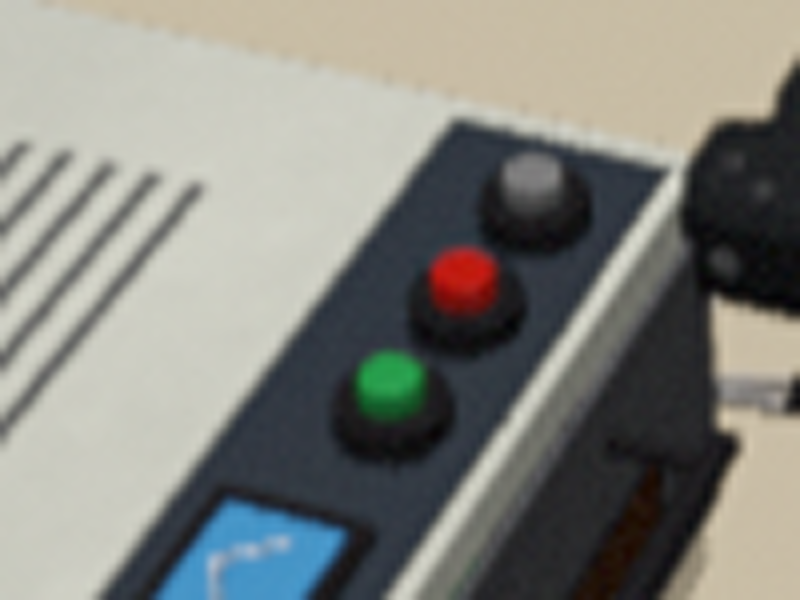

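The drawer front is flush and all three keys are up, with green at (390,375) in the zoomed view. The gripper touches nothing. Handing in.

```bash
python3 -c "
from rig import ticket
print(ticket.hand_in())"
```

```text
the job is handed in; nothing more can be done
None
```

I pushed the drawer fully shut, then pressed the green start key right down and let it go. I handed the job in at about 13 s of the 48 s allowed.

- **Drawer:** I pushed the bar handle with the closed fingertips at up to 48 mm/s, slowing to 12 mm/s at the end. It stopped against the case after about 85 mm, with the force at the stop rising to 8 N. Both cameras show the front flush with the case.
- **Start key:** The tip reached a hard stop at up to 23 N. On release, a spring force of about 4 N fell away over 5 mm, so the key went fully down and came back up. In the last pictures all three keys are up, and the gripper is touching nothing.
- **Extra touch on the key:** My first descent was about 2.5 mm off centre and pushed the green key part of the way down. I lifted off, re-centred and then made the full press.
- **Disagreements:** The closed fingertips seem to reach about 4 mm further than the stated 25 mm. The two camera views put the key about 5 mm apart, so I lined it up by comparing fingertip and key in the pictures.
- **Not checked:** I could not see the board once the drawer was shut. It still looked flat with about 15 mm left to go, though the gripper hid part of it. I also did not measure the other items on the bench before and after; those I could see in the last pictures looked undisturbed.

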